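# Cap a sample jar for venting

## Robot

A 6-joint arm with a two-finger parallel gripper is mounted at the origin on the work surface. World frame = base frame: x ahead of the robot, y to its left, z up, the work surface at z = 0. Lengths are in m, angles in rad, forces in N, time in s.
With the tool pointing down it reaches from about 0.375 to 0.9 m from the base axis. Payload 3.1 kg.
Tool frame: the origin (TCP) lies between the finger pads; the fingertips stand 19 mm ahead of it and the grasp point (between the pads) is the TCP; z points along the fingers, y is the line along which they close (so a half turn about z gives the same grasp; the last joint's range is limited). The gripper opens to 87 mm and grips with 3 to 60 N. Pads are 19 mm wide; open, the fingers measure 117 mm over their backs; the gripper's body (75 mm by 190 mm) begins 51 mm behind the grasp point.
Start: joints at [-1.315, 0.527, 1.433, -0, 1.181, -0.178], TCP at [0.263, -0.567, 0.242] pointing down, gripper open.
Joint ranges: [-3.08, 3.08], [-0.75, 2.2], [0.22, 2.44], [-1.43, 4.57], [0, 2.65], [-2.85, 2.85]. Speed limits (rad/s): [2.79, 2.79, 3.14, 3.14, 3.14, 3.14].

## Interface

Orientations are given as a unit quaternion [x, y, z, w].
In Python, from rig import robot, camera, camera_info, hand_in gives the robot as it stands.
- The arm moves only by the shell command python3 -m handwheel 'ROWS' [FORCE]. ROWS is a JSON object of lists of equal length, an entry for each row: "hand": the opening, from 0 (shut) to 1 (fully open); "translation": the shift along the world's x, y, z in mm, a list of three; "turn": the turn, a rotation vector about the world's x, y, z in rad, a list of three. In form: {"hand": [hand, ...], "translation": [[tx, ty, tz], ...], "turn": [[ax, ay, az], ...]}. A call has 1 to 12 rows; each row is the pose to reach, as a shift and turn from the pose commanded when the call began; what a row does not reach only later rows make up. A row lasts 1/12 s, in which the tool goes at most 41.7 mm and 7.16 degrees, less where a joint would pass 70% of its speed; a pose out of reach is approached as far as the arm can. A call with a gripper value outside its range is refused whole. The fingers move at their own pace and stop on an object; FORCE is the grip in N (left out, the last holds). Time passes only in rows, so rows that repeat a pose let the fingers close. It gives the time, the measured TCP pose, the force, the opening and the grip force at its end, in the units of the state.
- robot.get_obs(): the state, without advancing time (a new reading comes with each control period).
- camera(name): name is "scene" or "top" or "wrist"; returns (picture, depth): 480x640x3 uint8, red, green, blue; 480x640 float32, m along the optical axis (not along the pixel's ray), 0 where there is no reading.
- camera_info(name): a dict with "vertical_fov" (degrees; the focal length in pixels is half the picture's height over the tangent of half this angle, whatever the lens; pixels are square), "cx", "cy" (the principal point, pixels), "world_from_camera" (4x4, takes a point from camera to world coordinates). Camera axes: x right, y down, z forward; pixel columns grow to the right and rows downward; lengths in m; the calibration is good to about 2 mm. A picture is of the moment at which its call begins: read the wrist's pose just before it. camera_info takes no time and is no camera call; for the wrist camera it gives the pose at the moment of the call.
- hand_in(): hands the job in; it is judged then, once.
The state is a dict: "time": time; "q": joint angles; "joint_velocities": joint speeds; "joint_torque": joint torques, N m; "position": TCP position; "tool_rot": TCP orientation; "ft_force": force on the tool from outside, world axes, zero at the start; "moment": the same for the moment, N m; "grip_width": finger opening in m; "grip_force": force on a finger pad.
Only numpy, scipy, OpenCV 4.12 (cv2) and the standard library are available. Lean on these libraries where they do the work, as an engineer would, in place of code of your own. Each camera call takes 0.05 s, during which the arm holds its last target. There are 200 camera calls.

## Task

Stand the square sample jar down in the square pocket of the bench holder, so that it cannot turn, and screw its cap clockwise until it bottoms out. Then back the cap off a quarter turn so that the jar can vent, and finish while still gripping the cap: do not let go at the end. Keep the jar upright and leave the other things on the bench alone.

Things in the scene. Friction and masses are not known exactly. Their poses are not given: they have to be found in the camera images.
- jar_center (a point): White plastic sample jar with a square body, loose on the bench, about 106 mm tall with its cap and 0.36 kg. Body 60 x 60 mm and 60 mm tall with slightly rounded edges; a sloping shoulder above it narrows to 44 mm across at 68 mm. This point is on the jar's vertical axis, 50 mm above its underside; z is up the jar, x and y are square to the sides of its body. It may stand in the holder any of the four ways round. It can be lifted and carried by its cap.
- cap: Round ribbed blue screw cap on the square jar, 48 mm across and 32 mm tall; its origin is on the jar's axis half-way up the cap, 90 mm above the jar's underside when the cap is fully down. A low raised bar on its top runs from near the middle towards the cap's x axis. It is already started on its thread and cannot come off.
- cap_turn (a joint): Turn of the cap on the jar in rad: 0 when it has bottomed out (a hard stop), growing as it is unscrewed (counter-clockwise seen from above). It starts somewhere between 2.0 and 3.3. The thread lifts the cap 3 mm per full turn. It turns against about 0.1 N m of friction and stays where it is left; at the stop it turns no further and the fingers slip round it.
- holder: Pale grey plastic holder screwed to the bench: a base plate 120 x 100 mm, 10 mm thick (long side along its x), carrying a square pocket of 64 x 64 mm inside with 12 mm walls, open on top. The walls rise to 36 mm above the bench and carry sloping lead-in lips up to about 44 mm. Its origin is the centre of its underside; its x and y are square to the pocket's sides.
- pocket (a point): Centre of the holder's pocket floor, 10 mm above the bench: the jar's underside rests here when it is seated.
- bottle: Bystander: clear round bottle with a blue cap, 60 mm across and 150 mm tall; origin at the centre of its underside. Leave alone.
- pot: Bystander: round white pot with a white lid, 68 mm across and 70 mm tall; origin at the centre of its underside. Leave alone.
- dish: Bystander: shallow open steel dish, 110 mm across and 30 mm tall; origin at the centre of its underside. Leave alone.
There are look-alikes about, which are no part of the job. Leave any green look-alike of the part that bears jar_center alone. What is shaped like the holder but turquoise is not meant.

How it is judged:
By the outcome, as a careful person would: the job done as asked, in the order asked, and still so for the second after the job is handed in, while the arm keeps its last pose, push and grip.
It also fails if it takes over 58 s, if anything falls off the work surface, if the arm or the gripper's body presses on something with over 40 N, if the wrist force passes 120 N, or if a joint passes its speed limit or range.

## Working session

There is one attempt and no reset: what is moved stays moved. The work goes in short steps, Python scripts to look and compute and a shell command to move; the robot and the scene stay as the last step left them, time stands still between calls to the robot, and variables do not carry over. Pictures are saved under pics/ and viewed, at most 10 in all, crops included, and the job is handed in when it is done.

```bash
mkdir -p pics; cat > h.py <<'E'
import numpy as np, cv2
from rig import robot, camera, camera_info, hand_in
def K(n):
    i=camera_info(n); f=240/np.tan(np.radians(i["vertical_fov"])/2); return f,i["cx"],i["cy"],np.array(i["world_from_camera"])
def ray(k,u,v,z):
    f,cx,cy,T=k; d=T[:3,:3]@np.array([(u-cx)/f,(v-cy)/f,1.]); o=T[:3,3]; return o+d*(z-o[2])/d[2]
def cloud(k,D):
    f,cx,cy,T=k; v,u=np.mgrid[:480,:640]; P=np.stack([(u-cx)/f*D,(v-cy)/f*D,D],-1); return P@T[:3,:3].T+T[:3,3]
E
python3 - <<'E'
from h import *
for n in("top","scene"):
    k=K(n);p,d=camera(n);np.savez(f"{n}.npz",p=p,d=d);cv2.imwrite(f"pics/{n}1.png",p[:,:,::-1]);print(n,k)
print(robot.get_obs())
E
```

```text
top (np.float64(433.74606693275075), 311.6011417892211, 240.25045513414793, array([[ 0.02779782, -0.9920875 ,  0.12243232,  0.48757602],
       [-0.99902638, -0.03176977, -0.03060991,  0.01026072],
       [ 0.03425736, -0.12146223, -0.99200472,  0.93586099],
       [ 0.        ,  0.        ,  0.        ,  1.        ]]))
scene (np.float64(480.70314127984346), 325.35629106178607, 238.45020075532932, array([[-0.25689507,  0.6496437 , -0.71551938,  1.42956551],
       [ 0.9663965 ,  0.16571016, -0.19651449,  0.23199732],
       [-0.00909557, -0.74195903, -0.67038352,  0.89506754],
       [ 0.        ,  0.        ,  0.        ,  1.        ]]))
{'time': 0.1, 'q': array([-1.31551740e+00,  5.28356768e-01,  1.43378551e+00,  1.44378135e-05,
        1.18138896e+00, -1.78492836e-01]), 'joint_velocities': array([ 0.0002393 , -0.00139071, -0.00368089,  0.00179837,  0.00053095,
       -0.00116474]), 'joint_torque': array([ 3.36227931e-04, -4.40985775e+01, -1.77151054e+01,  6.34458172e-02,
        5.33990655e-02, -6.12280292e-05]), 'position': array([ 0.2625592 , -0.5664868 ,  0.24067594]), 'tool_rot': array([ 9.76572441e-01,  2.15186728e-01, -3.05340740e-05, -9.68834485e-04]), 'ft_force': array([ 1.49357233,  0.16037243, -0.06146322]), 'moment': array([0.00532732, 0.00223332, 0.05820353]), 'grip_force': 0.0, 'grip_width': 0.08678893561121664}
```

View pics/top1.png

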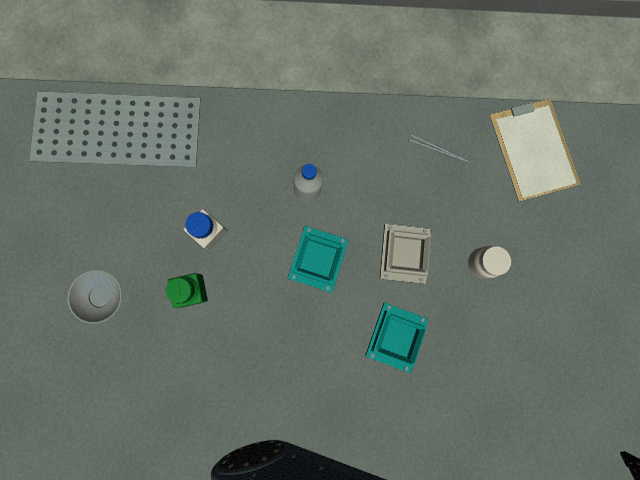

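View pics/scene1.png

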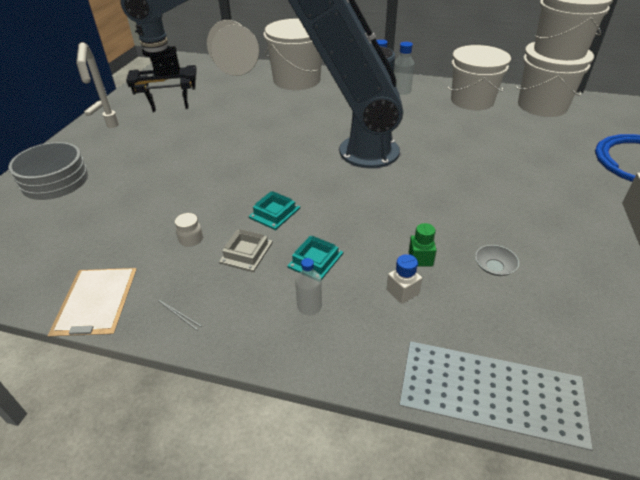

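Top view: the candidates are a white square jar with a blue cap at (203,228) and a green one at (186,290), and a grey holder at (406,253) with turquoise ones at (318,259) and (398,336). The white/blue jar and the grey holder fit the description. The clear bottle with a blue cap at (308,182) is a bystander. I'll confirm in a crop and measure.

```bash
python3 - <<'E'
from h import *
k=K("top");z=np.load("top.npz");p,d=z["p"],z["d"];P=cloud(k,d)
a=cv2.resize(p[190:320,150:245],None,fx=4,fy=4,interpolation=2);b=cv2.resize(p[190:320,360:455],None,fx=4,fy=4,interpolation=2)
cv2.imwrite("pics/crop1.png",np.hstack([a,b])[:,:,::-1])
hsv=cv2.cvtColor(p,cv2.COLOR_RGB2HSV)
sat=hsv[...,1];hue=hsv[...,0];val=hsv[...,2]
box=lambda u0,v0,u1,v1:np.pad(np.ones((v1-v0,u1-u0),bool),((v0,480-v1),(u0,640-u1)))
B=box(170,200,240,258)
cap=B&(sat>120)&(hue>100)&(hue<130)
top=cap&(P[...,2]>np.percentile(P[cap][:,2],60)-.004)
print("cap top z",np.percentile(P[cap][:,2],[50,90]),"pix",np.argwhere(cap).mean(0))
t=P[top][:,:2];print("cap",cv2.minEnclosingCircle(t.astype(np.float32)),t.mean(0))
body=B&(sat<60)&(val>140)&(P[...,2]>.02);print("body z pct",np.percentile(P[body][:,2],[5,50,95]))
bt=B&(P[...,2]>.045)&(P[...,2]<.075); bb=(B&(P[...,2]>.02)&~cap)|cap
for n,m in(("shoulder",bt),):
    print(n,m.sum(),cv2.minAreaRect(P[m][:,:2].astype(np.float32)))
H=box(365,210,445,295)
for lo,hi in((.005,.06),(.03,.06)):
    m=H&(P[...,2]>lo)&(P[...,2]<hi);print(lo,m.sum(),cv2.minAreaRect(P[m][:,:2].astype(np.float32)))
m=H&(P[...,2]>.03);print(np.percentile(P[m][:,2],[50,95]))
for n,(u,v,z) in dict(bottle=(308,172,.15),pot=(497,261,.07),green=(180,291,.1),turq1=(318,259,.03),turq2=(398,336,.03)).items(): print(n,ray(k,u,v,z))
E
```

```text
cap top z [0.10600415 0.10816978] pix [224.69034608 198.78324226]
cap ((0.5566644072532654, 0.11807124316692352), 0.12814807891845703) [0.61337543 0.20319238]
body z pct [0.05627873 0.05936373 0.06674458]
shoulder 379 ((0.6145866513252258, 0.2051641345024109), (0.06143639609217644, 0.05997205525636673), 50.604122161865234)
0.005 2576 ((0.5789910554885864, -0.22063905000686646), (0.10060159116983414, 0.1228756532073021), 85.79668426513672)
0.03 878 ((0.5804458260536194, -0.22069594264030457), (0.08845756202936172, 0.08841065317392349), 85.19190216064453)
[0.03864434 0.0454916 ]
bottle [ 0.71231537 -0.00372277  0.15      ]
pot [ 0.56406723 -0.39410381  0.07      ]
green [0.48586682 0.23125562 0.1       ]
turq1 [ 0.56024252 -0.03220039  0.03      ]
turq2 [ 0.4060891  -0.20154505  0.03      ]
```

View pics/crop1.png

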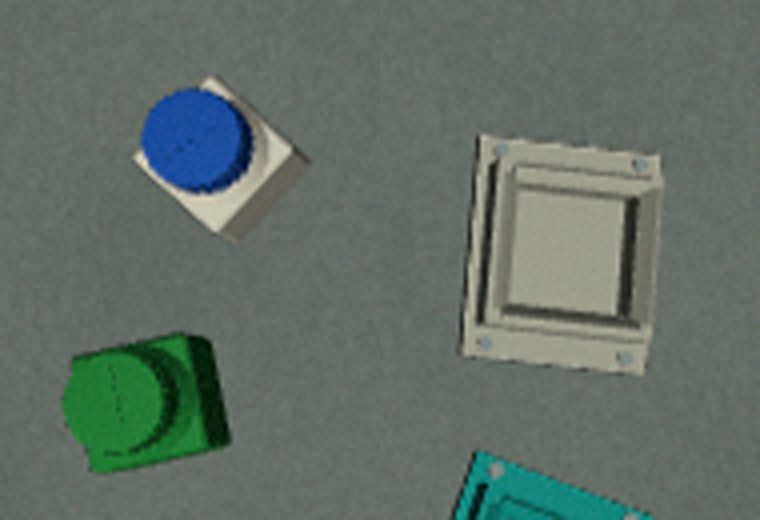

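The crop confirms it: the white body with blue cap (left) and the pale grey holder (right) are the ones meant; the green and turquoise ones are left alone. The jar is at about (0.6145, 0.2045), yaw 50.6° mod 90. The holder is at (0.580, -0.221), yaw about -4.5°. I'll approach with j6 near -1.2, so the whole screwing turn fits in one grip.

```bash
python3 -m handwheel '{"hand":[1,1,1,1,1,1,1,1,1,1,1,1],"translation":[[176,385,20],[176,385,20],[176,385,20],[176,385,20],[176,385,20],[176,385,20],[176,385,20],[176,385,20],[176,385,20],[176,385,20],[176,385,20],[176,385,20]],"turn":[[0,0,1.4],[0,0,1.4],[0,0,1.4],[0,0,1.4],[0,0,1.4],[0,0,1.4],[0,0,1.4],[0,0,1.4],[0,0,1.4],[0,0,1.4],[0,0,1.4],[0,0,1.4]]}' 20
python3 -c "
from h import *
o=robot.get_obs();print(o['q'],o['position'],o['tool_rot'])"
```

```text
time: 1.1
position: [0.4391, -0.1791, 0.2615]
tool_rot: [0.605, 0.796, 0.0, -0.0]
ft_force: [0.5, -0.5, 0.5]
grip_width: 0.0871
grip_force: 0.0
[-6.23681689e-01  2.98032694e-01  1.77419744e+00  3.86891238e-04
  1.07018581e+00 -8.95228740e-01] [ 0.43914029 -0.17908932  0.26147944] [ 6.04961471e-01  7.96254620e-01  1.58934432e-04 -4.15907745e-04]
```

```bash
python3 -m handwheel '{"hand":[1,1,1,1,1,1,1,1,1,1,1,1],"translation":[[175,384,0],[175,384,0],[175,384,0],[175,384,0],[175,384,0],[175,384,0],[175,384,0],[175,384,0],[175,384,0],[175,384,0],[175,384,0],[175,384,0]],"turn":[[0,0,1.25],[0,0,1.25],[0,0,1.25],[0,0,1.25],[0,0,1.25],[0,0,1.25],[0,0,1.25],[0,0,1.25],[0,0,1.25],[0,0,1.25],[0,0,1.25],[0,0,1.25]]}'
python3 - <<'E'
from h import *
o=robot.get_obs();print(o['q'],o['position'],o['tool_rot'])
k=K("wrist");p,d=camera("wrist");np.savez("w1.npz",p=p,d=d,k=np.array(k[3]));cv2.imwrite("pics/w1.png",p[:,:,::-1]);print(k)
E
```

```text
time: 2.1
position: [0.6147, 0.2029, 0.2605]
tool_rot: [0.029, 1.0, -0.0, -0.0]
ft_force: [-0.5, -0.3, -0.2]
grip_width: 0.087
grip_force: 0.0
[ 1.46665402e-01  5.39457031e-01  1.35186504e+00 -3.14788168e-04
  1.25039130e+00 -1.36579159e+00] [0.61474861 0.20293258 0.26053473] [ 2.91159702e-02  9.99576027e-01 -1.57637067e-04 -3.33015295e-05]
(np.float64(359.51962014449566), 321.10871527443607, 239.54516004971194, array([[ 5.79817009e-02,  9.51942265e-01,  3.00739168e-01,
         5.31865614e-01],
       [ 9.98317529e-01, -5.54344078e-02, -1.70040794e-02,
         2.08422103e-01],
       [ 4.84395753e-04,  3.01219108e-01, -9.53554830e-01,
         4.03611559e-01],
       [ 0.00000000e+00,  0.00000000e+00,  0.00000000e+00,
         1.00000000e+00]]))
```

View pics/w1.png

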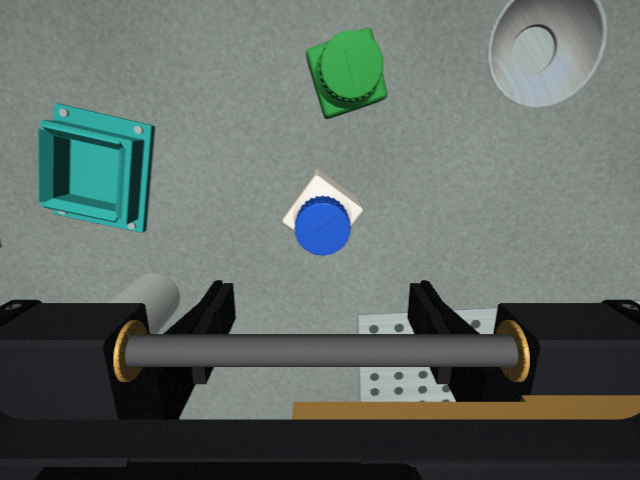

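The wrist view shows the white jar's blue cap at (323,225), with the bar visible. The green jar at (347,65) and the dish are clear. Next: refine the cap centre and body yaw.

```bash
cat >> h.py <<'E'
def capfind(k,p,ztop):
    hsv=cv2.cvtColor(p,cv2.COLOR_RGB2HSV); m=((hsv[...,1]>120)&(hsv[...,0]>100)&(hsv[...,0]<130)&(hsv[...,2]>150)).astype(np.uint8)
    c=max(cv2.findContours(m,0,1)[0],key=cv2.contourArea)[:,0,:]
    q=np.array([ray(k,u,v,ztop)[:2] for u,v in c])
    (x,y),r=cv2.minEnclosingCircle((q*1000).astype(np.float32)); return x,y,r,c.mean(0)
E
python3 - <<'E'
from h import *
k=K("wrist");z=np.load("w1.npz");p,d=z["p"],z["d"];P=cloud(k,d)
m=np.zeros((480,640),bool);m[165:260,275:370]=1
zt=np.percentile(P[m][:,2],97);print("ztop",zt,capfind(k,p,zt))
t=m&(P[...,2]>zt-.003);print(cv2.minEnclosingCircle((P[t][:,:2]*1000).astype(np.float32)))
s=m&(P[...,2]>.02);print(cv2.minAreaRect((P[s][:,:2]*1000).astype(np.float32)))
E
```

```text
ztop 0.1084198190612114 (613.7537231445312, 202.67471313476562, 24.35837173461914, array([322.23728814, 224.89265537]))
((585.0828247070312, 204.30564880371094), 53.97177505493164)
((592.2850952148438, 215.06202697753906), (69.45903015136719, 101.84519958496094), 63.23133087158203)
```

```bash
python3 -m handwheel '{"hand":[1,1,1,1,1,1,1,1,0,0,0,0],"translation":[[-1,0,-40],[-1,0,-80],[-1,0,-110],[-1,0,-140],[-1,0,-155],[-1,0,-166],[-1,0,-166],[-1,0,-166],[-1,0,-166],[-1,0,-166],[-1,0,-166],[-1,0,-166]],"turn":[[0,0,-0.1],[0,0,-0.2],[0,0,-0.2],[0,0,-0.2],[0,0,-0.2],[0,0,-0.2],[0,0,-0.2],[0,0,-0.2],[0,0,-0.2],[0,0,-0.2],[0,0,-0.2],[0,0,-0.2]]}' 30
python3 - <<'E'
from h import *
o=robot.get_obs();print(o['q'],o['position'],o['tool_rot'])
k=K("wrist");p=np.load("w1.npz")["p"]
k=(*k[:3],np.load("w1.npz")["k"])
for uv in((319,170),(363,208),(283,220)):print(ray(k,*uv,.0585))
E
```

```text
time: 3.15
position: [0.6133, 0.2021, 0.0968]
tool_rot: [0.129, 0.992, 0.0, 0.001]
ft_force: [0.7, -0.3, -0.2]
grip_width: 0.0682
grip_force: 0.0
[ 1.45542835e-01  7.32396339e-01  1.48966556e+00 -7.33275531e-05
  9.17463272e-01 -1.16747391e+00] [0.61329821 0.20206606 0.09676859] [1.28511084e-01 9.91707533e-01 2.52098478e-04 1.00295288e-03]
[0.57151808 0.20428264 0.0585    ]
[0.61074326 0.24511367 0.0585    ]
[0.6182665  0.16579432 0.0585    ]
```

```bash
python3 -m handwheel '{"hand":[0,0,0,0,0,0,0,0,0,0,0,0],"translation":[[0,0,0],[0,0,0],[0,0,0],[0,0,0],[0,0,0],[0,0,0],[0,0,5],[0,0,15],[0,0,30],[0,0,50],[0,0,70],[0,0,80]],"turn":[[0,0,0],[0,0,0],[0,0,0],[0,0,0],[0,0,0],[0,0,0],[0,0,0],[0,0,0],[0,0,0],[0,0,0],[0,0,0],[0,0,0]]}' 30
```

```text
time: 4.15
position: [0.6135, 0.2018, 0.1782]
tool_rot: [0.129, 0.992, 0.0, 0.001]
ft_force: [1.1, 0.6, -2.3]
grip_width: 0.0473
grip_force: 29.9
```

```bash
python3 -m handwheel '{"hand":[0,0,0,0,0,0,0,0,0,0,0,0],"translation":[[-1,-10,0],[-3,-32,0],[-5,-66,0],[-8,-104,0],[-12,-142,0],[-15,-180,0],[-18,-218,0],[-21,-256,0],[-24,-294,0],[-27,-332,0],[-30,-360,0],[-31,-380,0]],"turn":[[0,0,0.02],[0,0,0.05],[0,0,0.1],[0,0,0.15],[0,0,0.2],[0,0,0.25],[0,0,0.3],[0,0,0.36],[0,0,0.42],[0,0,0.48],[0,0,0.54],[0,0,0.58]]}' 30 && python3 -m handwheel '{"hand":[0,0,0,0,0,0],"translation":[[-2,-18,0],[-3,-32,0],[-3,-40,0],[-3,-43,0],[-3,-43,0],[-3,-43,0]],"turn":[[0,0,0.01],[0,0,0.02],[0,0,0.03],[0,0,0.03],[0,0,0.03],[0,0,0.03]]}' 30
python3 - <<'E'
from h import *
o=robot.get_obs();print(o['q'],o['position'],o['tool_rot'])
k=K("wrist");p,d=camera("wrist");np.savez("w2.npz",p=p,d=d,k=k[3]);p2,d2=camera("top");np.savez("t2.npz",p=p2,d=d2)
cv2.imwrite("pics/w2.png",np.hstack([p[::,100:540],cv2.resize(p2[180:320,350:450],None,fx=3.42,fy=3.42)[:480]])[:,:,::-1])
E
```

```text
time: 5.15
position: [0.5807, -0.1815, 0.1755]
tool_rot: [-0.161, 0.987, -0.0, -0.001]
ft_force: [1.3, 0.9, -2.5]
grip_width: 0.0474
grip_force: 29.9
time: 5.65
position: [0.5785, -0.2201, 0.1754]
tool_rot: [-0.175, 0.985, 0.001, -0.0]
ft_force: [0.4, -0.1, -2.4]
grip_width: 0.0473
grip_force: 29.9
[-5.44145977e-01  5.97870111e-01  1.50977290e+00  4.86847961e-04
  1.03514964e+00 -2.46758483e+00] [ 0.57846083 -0.22013644  0.17536589] [-1.75286589e-01  9.84517246e-01  5.53097666e-04 -3.12847045e-04]Traceback (most recent call last):
  File "<stdin>", line 4, in <module>
    return _nx.concatenate(arrs, 1, dtype=dtype, casting=casting)
           ~~~~~~~~~~~~~~~^^^^^^^^^^^^^^^^^^^^^^^^^^^^^^^^^^^^^^^
ValueError: all the input array dimensions except for the concatenation axis must match exactly, but along dimension 0, the array at index 0 has size 480 and the array at index 1 has size 479
```

```bash
python3 - <<'E'
from h import *
p=np.load("w2.npz")["p"];p2=np.load("t2.npz")["p"]
cv2.imwrite("pics/w2.png",np.hstack([p[:,100:540],cv2.resize(p2[180:320,350:450],(340,480))])[:,:,::-1])
E
```

```text
(no output)
```

View pics/w2.png

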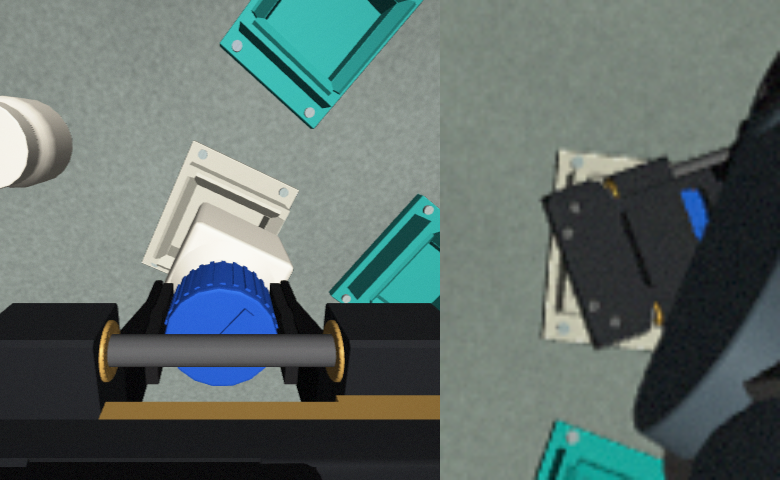

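Left (wrist): the jar hangs upright over the grey holder. The body's far corner is near (203,204) and the holder's screws are at (203,154) and (283,191) in the composite. Next: measure both yaws from depth and rays.

```bash
python3 - <<'E'
from h import *
z=np.load("w2.npz");p,d=z["p"],z["d"];k=(*K("wrist")[:3],z["k"]);P=cloud(k,d)
hsv=cv2.cvtColor(p,cv2.COLOR_RGB2HSV)
m=np.zeros((480,640),bool);m[195:345,255:400]=1
w=m&(hsv[...,1]<70)&(hsv[...,2]>120)&(P[...,2]>.07)
print(np.percentile(P[w][:,2],[1,25,50,75,99]))
X=(P[...,:2]*1000).astype(np.float32)
for lo,hi in((.085,.125),(.125,.140),(.133,.145)):
    s=w&(P[...,2]>lo)&(P[...,2]<hi)
    if s.sum()>20:print(lo,s.sum(),cv2.minAreaRect(X[s]))
# body outline (shoulder edge) per wall points
h=np.zeros((480,640),bool);h[135:290,235:405]=1
g=h&(P[...,2]>.004)&(P[...,2]<.05)&(hsv[...,1]<70)
b=g&(P[...,2]<.016);print("base",b.sum(),cv2.minAreaRect(X[b]))
t=g&(P[...,2]>.03);print("wall",t.sum(),cv2.minAreaRect(X[t]))
a,c=[ray(k,u,v,.01) for u,v in((303,154),(383,191))];print(a,c,np.degrees(np.arctan2(*(c-a)[1::-1])))
lab=np.zeros((480,640),np.uint8);lab[w]=255;cs=max(cv2.findContours(lab,0,1)[0],key=cv2.contourArea)
print(cv2.approxPolyDP(cs,3,True)[:,0].tolist())
for u,v in cv2.approxPolyDP(cs,3,True)[:,0]:print(u,v,P[min(v+2,479),u].round(4))
E
```

```text
[0.08596774 0.12664397 0.13919438 0.14250565 0.15821478]
0.085 1301 ((551.7119750976562, -214.83843994140625), (59.094295501708984, 3.4359748363494873), 86.44068145751953)
0.125 1973 ((570.9525756835938, -216.97772216796875), (59.516754150390625, 40.586761474609375), 84.62625885009766)
0.133 3197 ((571.0173950195312, -216.9752655029297), (59.424110412597656, 40.63737869262695), 84.45221710205078)
base 4555 ((582.3726806640625, -220.781005859375), (100.2257308959961, 119.936279296875), 85.38060760498047)
wall 3453 ((582.4467163085938, -220.78286743164062), (88.2833480834961, 88.33588409423828), 85.39864349365234)
[ 0.52665915 -0.25438685  0.01      ] [ 0.53222158 -0.17926026  0.01      ] 85.76550601593617
[[266, 282], [272, 282], [275, 291], [293, 268], [324, 260], [345, 265], [369, 290], [370, 282], [387, 280], [393, 266], [376, 235], [304, 202]]
266 282 [ 0.5787 -0.248   0.158 ]
272 282 [ 0.5778 -0.2452  0.1576]
275 291 [ 0.5774 -0.2427  0.1667]
293 268 [ 0.5669 -0.238   0.1586]
324 260 [ 0.558  -0.2255  0.1585]
345 265 [ 0.5564 -0.2155  0.1601]
369 290 [ 0.571  -0.1949  0.1439]
370 282 [ 0.5617 -0.2     0.1567]
387 280 [ 0.5572 -0.1933  0.1586]
393 266 [ 5.978e-01 -1.392e-01  5.000e-04]
376 235 [ 0.5536 -0.1898  0.0914]
304 202 [ 0.5493 -0.2418  0.0905]
```

Yaws agree (jar about 85.3°, holder about 85.5° mod 90). A small shift of (+2, -2.5) mm is needed, then I'll lower it in.

```bash
python3 -m handwheel '{"hand":[0,0,0,0,0,0,0,0,0,0],"translation":[[2,-2.5,0],[2,-2.5,-10],[2,-2.5,-22],[2,-2.5,-30],[2,-2.5,-35],[2,-2.5,-38],[2,-2.5,-41],[2,-2.5,-44],[2,-2.5,-47],[2,-2.5,-50]],"turn":[[0,0,0],[0,0,0],[0,0,0],[0,0,0],[0,0,0],[0,0,0],[0,0,0],[0,0,0],[0,0,0],[0,0,0]]}' 30
python3 - <<'E'
from h import *
o=robot.get_obs();print(o['position'],o['ft_force'],o['moment'])
E
```

```text
time: 6.58
position: [0.5809, -0.2237, 0.1256]
tool_rot: [-0.175, 0.985, -0.0, 0.0]
ft_force: [0.3, 0.2, -2.9]
grip_width: 0.0474
grip_force: 29.9
[ 0.58093152 -0.22372669  0.12555025] [ 0.33945049  0.23232475 -2.87038072] [ 0.08411849 -0.08715105  0.01164756]
```

```bash
python3 -m handwheel '{"hand":[0,0,0,0,0,0,0,0,0,0],"translation":[[0,0,-4],[0,0,-8],[0,0,-11],[0,0,-14],[0,0,-16],[0,0,-17.5],[0,0,-19],[0,0,-20],[0,0,-20.5],[0,0,-20.5]],"turn":[[0,0,0],[0,0,0],[0,0,0],[0,0,0],[0,0,0],[0,0,0],[0,0,0],[0,0,0],[0,0,0],[0,0,0]]}' 30
python3 - <<'E'
from h import *
o=robot.get_obs();print(o['position'],o['ft_force'],o['moment'])
k=K("wrist");p,d=camera("wrist");np.savez("w3.npz",p=p,d=d,k=k[3]);cv2.imwrite("pics/w3.png",p[:,:,::-1])
E
```

```text
time: 7.42
position: [0.5809, -0.2235, 0.1057]
tool_rot: [-0.175, 0.985, -0.0, 0.0]
ft_force: [-0.5, 0.1, 1.6]
grip_width: 0.0472
grip_force: 29.9
[ 0.58091093 -0.2234941   0.10574108] [-0.51017873  0.12405621  1.64113297] [ 0.30983255  0.09477653 -0.0164936 ]
```

View pics/w3.png

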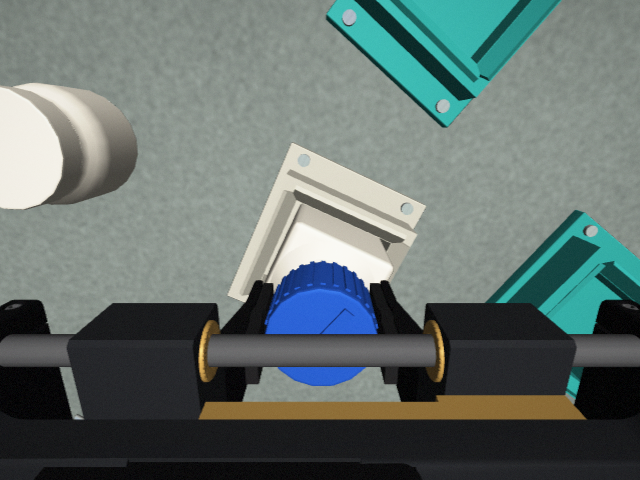

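The wrist view shows the body sunk between the pocket walls around (335,235). The vertical force has changed sign at the expected seated height. Start screwing clockwise (negative world z) and follow the thread down.

```bash
python3 -m handwheel '{"hand":[0,0,0,0,0,0,0,0,0,0,0,0],"translation":[[0,0,-0.5],[0,0,-0.5],[0,0,-0.6],[0,0,-0.6],[0,0,-0.7],[0,0,-0.7],[0,0,-0.8],[0,0,-0.8],[0,0,-0.9],[0,0,-0.9],[0,0,-1.0],[0,0,-1.1]],"turn":[[0,0,-0.05],[0,0,-0.15],[0,0,-0.26],[0,0,-0.37],[0,0,-0.48],[0,0,-0.59],[0,0,-0.7],[0,0,-0.81],[0,0,-0.92],[0,0,-1.03],[0,0,-1.14],[0,0,-1.25]]}' 30
python3 - <<'E'
from h import *
o=robot.get_obs();print(o['q'],o['position'],o['ft_force'],o['moment'])
E
```

```text
time: 8.47
position: [0.5814, -0.2224, 0.1052]
tool_rot: [0.436, 0.9, 0.001, 0.0]
ft_force: [0.2, 2.9, 5.9]
grip_width: 0.0477
grip_force: 29.9
[-0.5455282   0.69655532  1.54785373  0.00250056  0.89657276 -1.21481459] [ 0.58138772 -0.22238305  0.10524268] [0.19914917 2.89214786 5.89168942] [ 0.81792293 -0.11396013  0.09238697]
```

```bash
python3 -m handwheel '{"hand":[0,0,0,0,0,0],"translation":[[0,0,0],[0,0,-0.1],[0,0,-0.1],[0,0,-0.2],[0,0,-0.2],[0,0,-0.3]],"turn":[[0,0,-0.11],[0,0,-0.22],[0,0,-0.33],[0,0,-0.44],[0,0,-0.55],[0,0,-0.66]]}' 30
cat > s.py <<'E'
from h import *
o=robot.get_obs();r=o['tool_rot'];print(o['q'][5].round(3),'yaw',(2*np.arctan2(r[1],r[0])).round(3),o['position'].round(4),o['ft_force'].round(1),o['moment'].round(3),o['time'])
E
python3 s.py
```

```text
time: 8.97
position: [0.5823, -0.2222, 0.105]
tool_rot: [0.705, 0.71, 0.002, 0.001]
ft_force: [1.4, 6.2, 5.6]
grip_width: 0.0476
grip_force: 29.9
-0.555 yaw 1.578 [ 0.5823 -0.2222  0.105 ] [1.4 6.2 5.6] [ 1.146 -0.36   0.134] 8.9667
```

```bash
python3 -m handwheel '{"hand":[0,0,0],"translation":[[0,0,-0.1],[0,0,-0.1],[0,0,-0.2]],"turn":[[0,0,-0.1],[0,0,-0.2],[0,0,-0.3]]}' 30;python3 s.py
```

```text
time: 9.22
position: [0.5826, -0.2221, 0.105]
tool_rot: [0.803, 0.596, 0.002, 0.001]
ft_force: [4.0, 6.1, 6.2]
grip_width: 0.0472
grip_force: 29.9
-0.255 yaw 1.278 [ 0.5826 -0.2221  0.105 ] [4.  6.1 6.2] [ 1.248 -0.464  0.115] 9.2167
```

```bash
python3 -m handwheel '{"hand":[0,0,0],"translation":[[0,0,-0.1],[0,0,-0.1],[0,0,-0.2]],"turn":[[0,0,-0.1],[0,0,-0.2],[0,0,-0.3]]}' 30;python3 s.py
```

```text
time: 9.47
position: [0.5829, -0.2221, 0.1048]
tool_rot: [0.883, 0.47, 0.003, 0.0]
ft_force: [2.7, 6.1, 5.5]
grip_width: 0.0477
grip_force: 29.9
0.045 yaw 0.978 [ 0.5829 -0.2221  0.1048] [2.7 6.1 5.5] [ 1.261 -0.514  0.039] 9.4667
```

```bash
python3 -m handwheel '{"hand":[0,0,0],"translation":[[0.5,0.5,-0.1],[1,1,-0.1],[1,1,-0.2]],"turn":[[0,0,-0.1],[0,0,-0.2],[0,0,-0.3]]}' 30;python3 s.py
```

```text
time: 9.72
position: [0.5837, -0.2216, 0.1044]
tool_rot: [0.943, 0.333, 0.002, 0.0]
ft_force: [3.2, 2.2, 4.9]
grip_width: 0.0472
grip_force: 29.9
0.347 yaw 0.679 [ 0.5837 -0.2216  0.1044] [3.2 2.2 4.9] [ 0.965 -0.409  0.074] 9.7167
```

```bash
python3 -m handwheel '{"hand":[0,0,0],"translation":[[0,0,-0.1],[0,0,-0.1],[0,0,-0.1]],"turn":[[0,0,-0.1],[0,0,-0.2],[0,0,-0.3]]}' 30;python3 s.py
```

```text
time: 9.97
position: [0.5819, -0.2224, 0.1043]
tool_rot: [0.982, 0.191, -0.0, 0.001]
ft_force: [-4.2, 0.1, 6.8]
grip_width: 0.0473
grip_force: 30.0
0.645 yaw 0.384 [ 0.5819 -0.2224  0.1043] [-4.2  0.1  6.8] [0.055 0.688 0.86 ] 9.9667
```

The torque jumped to 0.86 N m, so the stop is near. Confirm with one small further turn and see whether it stays saturated.

```bash
python3 -m handwheel '{"hand":[0,0,0],"translation":[[0,0,0],[0,0,0],[0,0,0]],"turn":[[0,0,-0.05],[0,0,-0.1],[0,0,-0.1]]}' 30;python3 s.py
python3 - <<'E'
from h import *
k=K("wrist");p,d=camera("wrist");np.savez("w4.npz",p=p,d=d,k=k[3]);cv2.imwrite("pics/w4.png",p[:,:,::-1])
E
```

```text
time: 10.22
position: [0.5819, -0.2225, 0.1041]
tool_rot: [0.99, 0.142, 0.0, 0.001]
ft_force: [-2.5, 1.7, 5.7]
grip_width: 0.0473
grip_force: 30.0
0.742 yaw 0.285 [ 0.5819 -0.2225  0.1041] [-2.5  1.7  5.7] [0.342 0.278 0.445] 10.2167
```

View pics/w4.png

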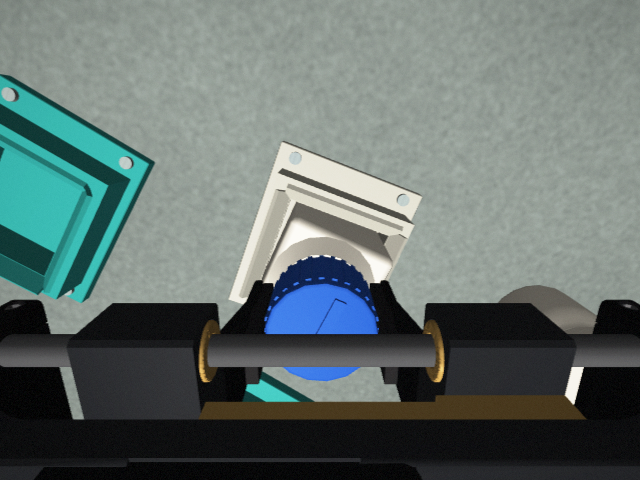

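Slip is confirmed: the bar, now (316,334)→(337,299), has rotated about 0.3 rad relative to the fingers, so the cap is at its stop. Now back off a quarter turn, then measure the bar and body angles.

```bash
python3 -m handwheel '{"hand":[0,0,0,0,0,0,0,0,0,0,0,0],"translation":[[0,0,0],[0,0,0.1],[0,0,0.2],[0,0,0.2],[0,0,0.3],[0,0,0.3],[0,0,0.4],[0,0,0.4],[0,0,0.5],[0,0,0.5],[0,0,0.6],[0,0,0.6]],"turn":[[0,0,0.05],[0,0,0.15],[0,0,0.26],[0,0,0.37],[0,0,0.48],[0,0,0.59],[0,0,0.7],[0,0,0.81],[0,0,0.92],[0,0,1.03],[0,0,1.14],[0,0,1.25]]}' 30 && python3 s.py && python3 -m handwheel '{"hand":[0,0,0,0,0],"translation":[[0,0,0],[0,0,0.1],[0,0,0.2],[0,0,0.2],[0,0,0.2]],"turn":[[0,0,0.11],[0,0,0.22],[0,0,0.32],[0,0,0.37],[0,0,0.37]]}' 30;python3 s.py
python3 - <<'E'
from h import *
k=K("wrist");p,d=camera("wrist");np.savez("w5.npz",p=p,d=d,k=k[3])
z=np.load("w4.npz")["p"]
c=lambda q:cv2.resize(q[190:390,255:390],(400,592))
cv2.imwrite("pics/w5.png",np.hstack([c(z),c(p)])[:,:,::-1])
E
```

```text
time: 11.27
position: [0.5825, -0.223, 0.1045]
tool_rot: [0.718, 0.696, 0.0, 0.001]
ft_force: [-0.9, 2.0, 3.0]
grip_width: 0.0474
grip_force: 30.0
-0.513 yaw 1.539 [ 0.5825 -0.223   0.1045] [-0.9  2.   3. ] [ 0.138  0.008 -0.094] 11.2667
time: 11.68
position: [0.5826, -0.223, 0.1046]
tool_rot: [0.58, 0.815, 0.0, 0.001]
ft_force: [0.5, 1.6, 3.8]
grip_width: 0.0475
grip_force: 30.0
-0.879 yaw 1.905 [ 0.5826 -0.223   0.1046] [0.5 1.6 3.8] [ 0.161 -0.146  0.02 ] 11.6833
```

View pics/w5.png

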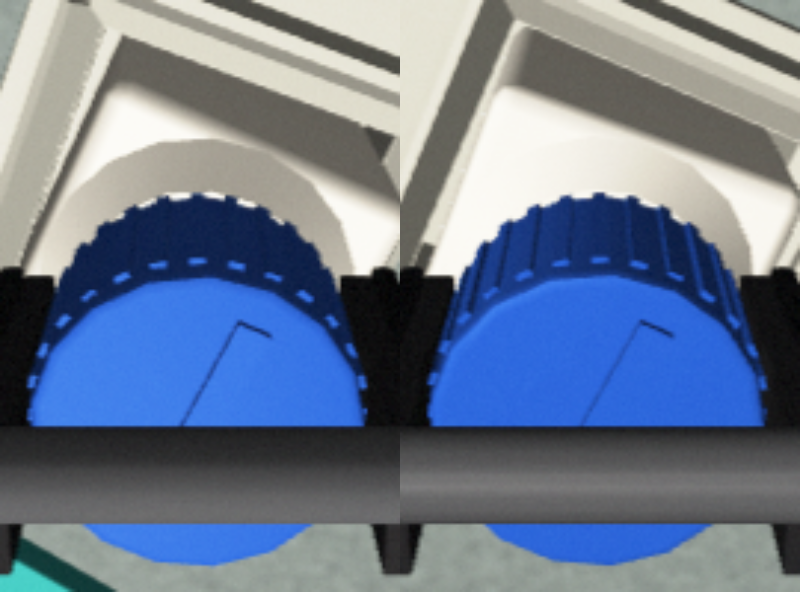

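Left, at the stop; right, after the back-off. The bar sits identically in the fingers, (240,322) vs (642,322), so there was no slip and the cap turned 1.62 rad in world. Next: how much the jar turned within its pocket play.

```bash
python3 - <<'E'
from h import *
f=K("wrist")[:3]
for n,u0,u1 in(("w4",303,372),("w5",297,385)):
    z=np.load(n+".npz");g=cv2.GaussianBlur(cv2.cvtColor(z["p"],cv2.COLOR_RGB2GRAY),(3,3),0).astype(float);k=(*f,z["k"])
    pts=[];
    for u in range(u0,u1):
        lo=int(214+(u-u0)*.33);hi=lo+28
        dv=g[lo+2:hi+2,u]-g[lo-2:hi-2,u];i=dv.argmax()
        if dv[i]>15:pts.append((u,lo+i))
    pts=np.array(pts,float);print(n,len(pts),pts[0],pts[-1])
    W=np.array([ray(k,u,v,.069)[:2] for u,v in pts])
    for _ in range(3):
        vx,vy,x,y=cv2.fitLine(W.astype(np.float32),cv2.DIST_HUBER,0,1e-5,1e-5).ravel()
        r=abs((W[:,0]-x)*vy-(W[:,1]-y)*vx);W=W[r<max(.0007,2*np.median(r))]
    print(len(W),"jar edge yaw",np.degrees(np.arctan2(vy,vx))%180,r.mean()*1e3)
    b=[ray(k,255+uu/2.963,190+vv/2.96,.116)[:2] for uu,vv in (((182,425),(240,322)) if n=="w4" else ((182,425),(241,322)))]
    e=b[1]-b[0];print("bar yaw",np.degrees(np.arctan2(e[1],e[0])))
E
```

```text
w4 69 [303. 221.] [371. 252.]
69 jar edge yaw 81.62461 0.24472570321722414
bar yaw -10.046869524533628
w5 88 [297. 220.] [384. 253.]
88 jar edge yaw 177.99866 0.12698447982167527
bar yaw 82.36409252075072
```

The jar turned about 6.4° within its pocket play, so the cap is backed off about 86.4°. Add 0.06 rad.

```bash
python3 -m handwheel '{"hand":[0,0,0,0],"translation":[[0,0,0],[0,0,0],[0,0,0],[0,0,0]],"turn":[[0,0,0.03],[0,0,0.06],[0,0,0.06],[0,0,0.06]]}' 30;python3 s.py
python3 - <<'E'
from h import *
z=camera("wrist");k=K("wrist");g=cv2.GaussianBlur(cv2.cvtColor(z[0],cv2.COLOR_RGB2GRAY),(3,3),0).astype(float)
pts=[]
for u in range(297,385):
    lo=int(214+(u-297)*.33);dv=g[lo+2:lo+30,u]-g[lo-2:lo+26,u];i=dv.argmax();pts.append(ray(k,u,lo+i,.069)[:2])
vx,vy,*_=cv2.fitLine(np.array(pts,np.float32),cv2.DIST_HUBER,0,1e-5,1e-5).ravel();print(np.degrees(np.arctan2(vy,vx))%180)
cv2.imwrite("pics/w6.png",z[0][:,:,::-1])
E
```

```text
time: 12.07
position: [0.5826, -0.223, 0.1046]
tool_rot: [0.556, 0.831, 0.0, 0.001]
ft_force: [1.0, 0.5, 5.4]
grip_width: 0.0476
grip_force: 30.0
-0.936 yaw 1.962 [ 0.5826 -0.223   0.1046] [1.  0.5 5.4] [ 0.161 -0.195  0.043] 12.0667
178.03293
```

View pics/w6.png

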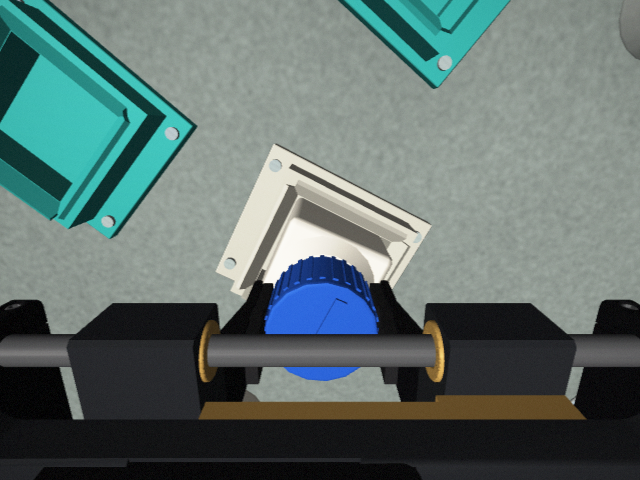

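The jar is seated in the grey pocket, with its body showing at (330,235). It stayed at 88.0°, so the cap is backed off about 90°, and the cap at (322,320) is still gripped. Handing in.

```bash
python3 -c "
from rig import hand_in
print(hand_in())"
```

```text
the job is handed in; nothing more can be done
None
```

The jar is seated in the grey holder; I screwed its cap down to the stop, backed it off about 90° relative to the jar, and handed the job in at about 12 s with the cap still gripped.

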